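# Hold a bevelled blank against the engraver's fence

## Task

Pick the bevelled aluminium bar out of the stock on the table, lay it flat on the engraving bed and let go of it. Then, with the fingertips, press it down onto the bed and into the fence together with one firm diagonal push (a dozen newtons or more, but without ramming it), its long side flat along the fence and its end touching the stop block, bevels upward. Finish while still holding it there with that push, and leave everything else where it is.

Things in the scene. Friction and masses are not known exactly. Their poses are not given: they have to be found in the camera images.
- blank: Loose bare aluminium bar, 120 mm long (its x), 44 wide (y), 26 high (z), about 0.3 kg, with a 45-degree bevel, 9 mm by 9 mm, along both long upper edges (its long sides are upright for the lower 17 mm, its flat top is 26 mm wide); square ends. The longest of the three aluminium pieces on the table to the robot's right, the only bevelled one. Origin: centre of its underside.
- bed: Engraving-machine bed: fixed dark steel plate with three black slot lines, 220 (x) by 320 (y) by 30 mm high, on the table in front of the robot. Smooth: things slide on it easily (friction about 0.25). Origin: centre of its underside; the top is 30 mm above. Its +x side (with the fence) is away from the robot.
- fence: Fixed steel fence along the far side of the bed, 300 mm long, 16 thick, 18 high above the bed. Origin: on its working face (towards the robot), middle of its length, at the level of the bed's top. x points into the fence (away from the robot), y along the fence towards the stop's end, z up.
- stop: Fixed steel block on the bed against the fence, near its left end (place varies): 28 mm along the fence, reaching 75 mm out from the fence's face to the robot, 18 high, with a black knob on top (20 mm across, up to 36 mm above the bed). Origin: inner corner where its working face (looking to -y) meets the fence's face, at the bed's top. Axes as the fence's.
- short_bar: Bystander: square-edged aluminium bar 75 x 44 x 26 mm (x, y, z), loose; origin: centre of its underside.
- disc: Bystander: aluminium disc 68 mm across, 20 mm high, loose; origin: centre of its underside.
- knob_nut: Bystander: loose grey plastic knob, 36 mm across and 26 mm high, standing on the bed near its corner to the front right as the robot sees it; origin: centre of its underside.
- screwdriver: Bystander: screwdriver lying beyond the bed.
- brush: Bystander: brush lying beyond the bed.
- oil: Bystander: white bottle 52 mm across, 120 mm high, on the left; origin: centre of its underside.
- cup: Bystander: white cup 72 mm across, 90 mm high, on the left; origin: centre of its underside.
There are look-alikes about, which are no part of the job. Leave any purple or red look-alike of the blank alone.

How it is judged:
By the outcome, as a careful person would: the job done as asked, in the order asked, and still so for the second after the job is handed in, while the arm keeps its last pose, push and grip.
It also fails if it takes over 48 s, if anything falls off the work surface, if the arm or the gripper's body presses on something with over 40 N, if the wrist force passes 120 N, or if a joint passes its speed limit or range.

## Robot

A 6-joint arm with a two-finger parallel gripper is mounted at the origin on the work surface. World frame = base frame: x ahead of the robot, y to its left, z up, the work surface at z = 0. Lengths are in m, angles in rad, forces in N, time in s.
With the tool pointing down it reaches from about 0.3 to 0.775 m from the base axis. Payload 14.6 kg.
Tool frame: the origin (TCP) lies midway between the tips of the shut fingers; the grasp point (between the pads) lies 19 mm behind it; z points along the fingers, x is the direction in which the jaws open and shut, and the axes are right-handed (so a half turn about z gives the same grasp; the last joint's range is limited). The gripper opens to 94 mm and grips with 3 to 60 N. Pads are 16 mm wide; open, the fingers measure 119 mm over their backs; the gripper's body (75 mm by 177 mm) begins 78 mm behind the grasp point.
Start: joints at [-1.273, 0.3, 1.521, -0, 1.321, -0.067], TCP at [0.196, -0.514, 0.205] pointing down, gripper open.
Joint ranges: [-3.03, 3.03], [-0.79, 2.21], [0.23, 2.52], [-1.04, 4.18], [0, 3.07], [-2.55, 2.55]. Speed limits (rad/s): [2.22, 2.22, 2.57, 3.14, 3.14, 3.14].

## Interface

Orientations are given as a unit quaternion [x, y, z, w].
In Python, from plant import telemetry, eyes, workorder gives the robot as it stands. The module is installed in compiled form; this text tells all that it offers.
- The arm moves only by the tool move_arm, never from a script. Its argument "series" is a list of rows, each a list of 3 entries, a list of its own where there are three numbers: the opening, from -1 (shut) to 1 (fully open), then the shift along the tool's x, y, z in cm, then the turn, a rotation vector about the tool's x, y, z in rad. A call has 1 to 8 rows; each row shifts and turns the pose as measured when the row begins, along the tool's axes as they then stand; what a row does not reach is not made up. A row lasts 1/10 s, in which the tool goes at most 50 mm and 8.59 degrees, less where a joint would pass 70% of its speed; a pose out of reach is approached as far as the arm can. A call is refused whole if a number of a shift passes 5 or a number of a turn 0.15, either way. A call with a gripper value outside its range is refused whole. The fingers move at their own pace and stop on an object; "force" is the grip in N (left out, the last holds). Time passes only in rows, so rows that do not move let the fingers close. It gives the time, the measured TCP pose, the force and the opening at its end, in the units of the state.
- telemetry.observe(): the state, without advancing time (a new reading comes with each control period).
- eyes.get_image(name): name is "scene" or "top"; returns a dict with "image" (420x560x3 uint8, blue, green, red), "intrinsics" (3x3 intrinsics, pixels), "dist_coeffs" ([k1, k2, p1, p2, k3] as OpenCV has them; the pictures are not rectified), "extrinsics" (4x4, takes a point from world to camera coordinates). Camera axes: x right, y up, looking along -z (the intrinsics and any distortion apply to the point x, -y, -z); pixel columns grow to the right and rows downward; lengths in m; the calibration is good to about 2 mm. A picture is of the moment at which its call begins. There is no depth.
- workorder.close_job(): hands the job in, once; it reports no verdict.
The state is a dict: "time": time; "joint_pos": joint angles; "qvel": joint speeds; "tau": joint torques, N m; "tcp_pos": TCP position; "tcp_rot": TCP orientation; "force": force on the tool from outside, world axes, zero at the start; "moment": the same for the moment, N m; "width": finger opening in m.
Only numpy, scipy, OpenCV 4.12 (cv2) and the standard library are available. Lean on these libraries where they do the work, as an engineer would, in place of code of your own. Each camera call takes 0.05 s, during which the arm holds its last target.

## Working session

There is one attempt and no reset: what is moved stays moved. The work goes in short steps, Python scripts to look and compute and a tool call to move; the robot and the scene stay as the last step left them, time stands still between calls to the robot, and variables do not carry over. Pictures are saved under pics/ and viewed, and the job is handed in when it is done.

Besides the shell and the picture viewer there is one more tool, called after "Emit:" as a command line: name --argument value ..., lists and objects as JSON in quotes. move_arm: Moves the arm, as the interface text tells. Its arguments: {"type":"object","properties":{"series":{"type":"array"},"force":{"type":"number"}},"required":["series"]}

```bash
mkdir -p pics; cat > h.py <<'E'
import numpy as np, cv2, pickle
from plant import telemetry, eyes, workorder
from scipy.spatial.transform import Rotation as R
def grab(tag):
    d={}
    for n in ("scene","top"):
        d[n]=eyes.get_image(n); cv2.imwrite(f"pics/{tag}_{n}.png",d[n]["image"])
    pickle.dump(d,open(f"pics/{tag}.pkl","wb")); return d
def load(tag): return pickle.load(open(f"pics/{tag}.pkl","rb"))
def ray(c,uv):
    K=np.array(c["intrinsics"]);D=np.array(c["dist_coeffs"]);E=np.array(c["extrinsics"])
    p=cv2.undistortPoints(np.array(uv,float).reshape(-1,1,2),K,D).reshape(-1,2)
    d=np.c_[p[:,0],-p[:,1],-np.ones(len(p))]@E[:3,:3]
    return -E[:3,:3].T@E[:3,3], d
def onplane(c,uv,z):
    o,d=ray(c,uv); return o+d*((z-o[2])/d[:,2])[:,None]
def proj(c,P):
    K=np.array(c["intrinsics"]);D=np.array(c["dist_coeffs"]);E=np.array(c["extrinsics"])
    q=np.atleast_2d(P)@E[:3,:3].T+E[:3,3]; q=q*[1,-1,-1]
    return cv2.projectPoints(q,np.zeros(3),np.zeros(3),K,D)[0].reshape(-1,2)
E
python3 - <<'E'
from h import *
d=grab("a")
for n in d: print(n,np.round(ray(d[n],[[280,210]])[0],3),np.round(onplane(d[n],[[280,210]],0),3))
s=telemetry.observe(); print({k:np.round(v,3) for k,v in s.items()})
E
```

```text
scene [0.806 0.481 0.978] [[ 0.476 -0.072  0.   ]]
top [0.178 0.002 1.629] [[0.593 0.008 0.   ]]
{'time': np.float64(0.1), 'joint_pos': array([-1.273,  0.3  ,  1.522, -0.   ,  1.321, -0.067]), 'qvel': array([ 0.001, -0.001, -0.004, -0.   ,  0.   ,  0.   ]), 'tau': array([-0.0000e+00, -5.3265e+01, -3.5329e+01,  7.1000e-02,  2.4000e-02,
       -0.0000e+00]), 'tcp_pos': array([ 0.196, -0.514,  0.205]), 'tcp_rot': array([ 0.824, -0.567, -0.   , -0.   ]), 'force': array([-0.012,  0.017,  0.313]), 'moment': array([-0.005,  0.034,  0.05 ]), 'width': np.float64(0.094)}
```

View pics/a_scene.png

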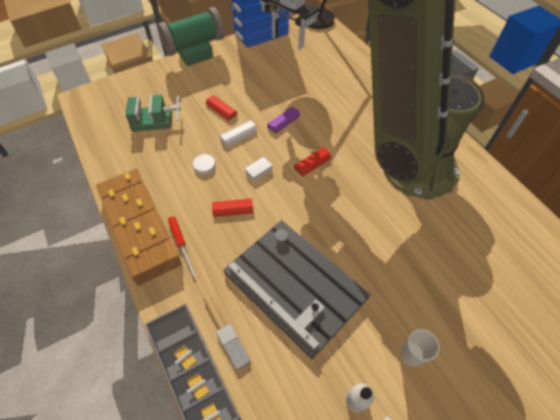

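View pics/a_top.png

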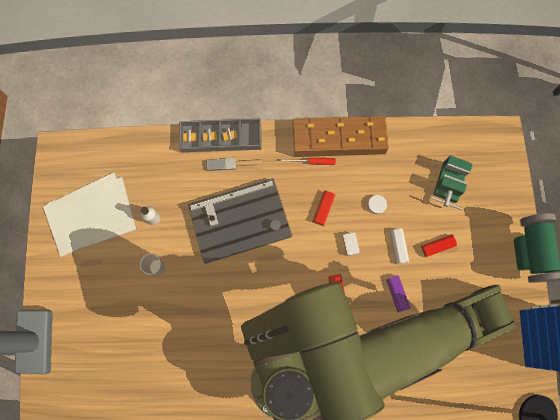

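The scene view shows bare metal pieces at (238,133), long; (259,170), short; and (204,165), a disc. Red look-alikes are at (222,107), (313,161) and (232,207), and a purple one at (284,120). The bed is around (296,288), with the stop and its knob at (312,312). In the top view the long bare bar is at (398,245). It is the only long bare aluminium one, so I'll confirm it with an enlarged crop.

```bash
python3 - <<'E'
from h import *
d=load("a")
a=cv2.resize(d["scene"]["image"][95:195,185:300],None,fx=5,fy=5,interpolation=cv2.INTER_CUBIC)
b=cv2.resize(d["top"]["image"][190:290,330:440],None,fx=5,fy=5,interpolation=cv2.INTER_CUBIC)
cv2.imwrite("pics/c1.png",a);cv2.imwrite("pics/c2.png",b)
a=cv2.resize(d["scene"]["image"][215:360,215:380],None,fx=4,fy=4,interpolation=cv2.INTER_CUBIC)
b=cv2.resize(d["top"]["image"][170:270,180:300],None,fx=5,fy=5,interpolation=cv2.INTER_CUBIC)
cv2.imwrite("pics/c3.png",a);cv2.imwrite("pics/c4.png",b)
E
```

```text
(no output)
```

View pics/c1.png

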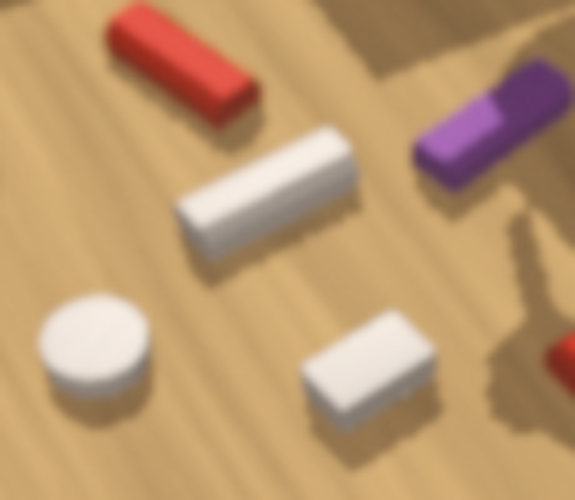

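View pics/c2.png

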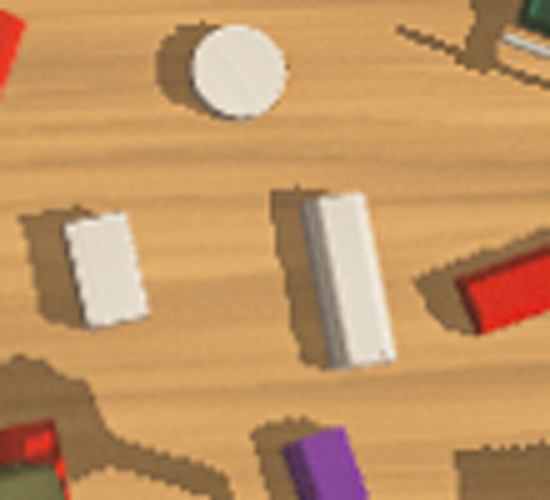

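View pics/c3.png

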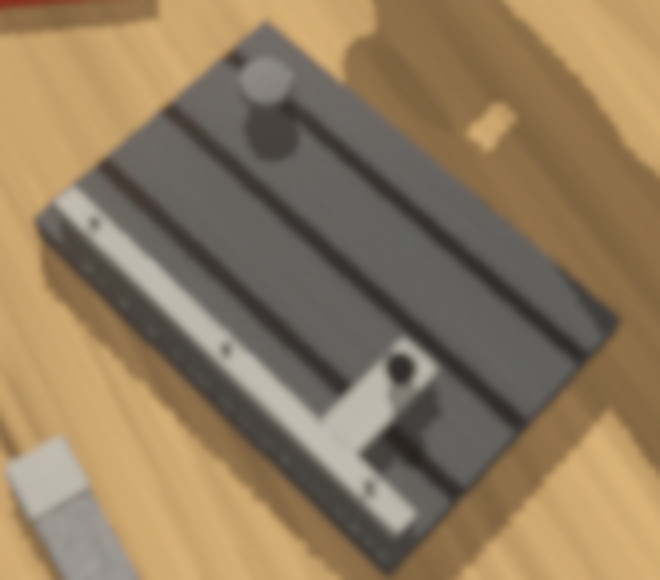

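View pics/c4.png

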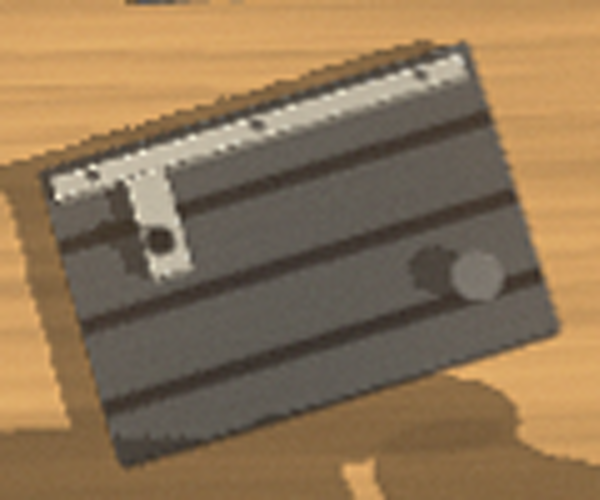

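The crops confirm the target. The piece at top (398,245) / scene (238,133) is the only bare bar with a shaded bevel strip along its long edge, and it sits bevels up. The short bar has square edges. The stop's body is in the top crop at (160,215), and the loose knob_nut at (478,275). Next I'll measure.

```bash
cat > m.py <<'E'
from h import *
S=4
def up(img): return cv2.resize(img,None,fx=S,fy=S,interpolation=cv2.INTER_CUBIC)
def toworld_blob(c,mask,z):
    cs,_=cv2.findContours(mask,cv2.RETR_EXTERNAL,cv2.CHAIN_APPROX_NONE)
    out=[]
    for k in cs:
        if cv2.contourArea(k)<80*S*S*0.7: continue
        uv=(k.reshape(-1,2)+0.5)/S-0.5
        out.append((uv,onplane(c,uv,z)))
    return out
def rect(P):
    r=cv2.minAreaRect((P[:,:2]*1000).astype(np.float32))
    b=cv2.boxPoints(r); e1=b[1]-b[0]; e2=b[2]-b[1]
    L,W=np.linalg.norm(e1),np.linalg.norm(e2); e=e1 if L>W else e2
    return np.round(r[0],1),round(float(max(L,W)),1),round(float(min(L,W)),1),round(float(np.degrees(np.arctan2(e[1],e[0]))%180),2)
E
python3 - <<'E'
from m import *
d=load("a")
for n in d:
    im=up(d[n]["image"]); hsv=cv2.cvtColor(im,cv2.COLOR_BGR2HSV)
    for nm,m in (("pale",cv2.inRange(hsv,(0,0,150),(180,48,255))),("metal",cv2.inRange(hsv,(0,0,85),(180,60,255))),("grey",cv2.inRange(hsv,(0,0,20),(180,75,255)))):
        for uv,P in toworld_blob(d[n],m,0.0 if nm!="pale" else 0.026):
            c=uv.mean(0); 
            if P[:,0].max()<0.75 and P[:,0].min()>0.2 and abs(P[:,1]).max()<0.5: print(n,nm,np.round(c),rect(P))
E
```

```text
scene pale [360. 396.] (array([572.1, 463.6]), 51.2, 46.2, 109.12)
scene pale [415. 350.] (array([402.3, 447. ]), 50.9, 22.9, 93.94)
scene pale [278. 305.] (array([616.5, 164.5]), 306.3, 71.0, 105.47)
scene pale [258. 167.] (array([ 464.2, -229.3]), 79.0, 48.7, 9.16)
scene pale [203. 163.] (array([ 603.8, -328.7]), 72.2, 66.6, 77.59)
scene pale [238. 131.] (array([ 448.7, -393.9]), 126.5, 46.9, 6.25)
scene metal [361. 397.] (array([574.8, 464.6]), 64.1, 54.4, 179.65)
scene metal [420. 348.] (array([378.9, 443.3]), 101.9, 76.5, 168.4)
scene metal [285. 297.] (array([605.8, 160.6]), 328.4, 120.9, 105.3)
scene metal [314. 268.] (array([491. , 129.9]), 327.1, 95.9, 106.05)
scene metal [258. 168.] (array([ 456.2, -243.8]), 86.1, 62.1, 8.3)
scene metal [204. 164.] (array([ 599.3, -347.5]), 84.2, 70.5, 75.57)
scene metal [238. 133.] (array([ 440.1, -413.1]), 134.9, 60.3, 6.28)
scene grey [359. 397.] (array([574.5, 464.5]), 66.5, 56.5, 178.16)
scene grey [420. 348.] (array([378.8, 443.3]), 104.8, 79.0, 168.6)
scene grey [297. 287.] (array([555.4, 146.8]), 329.7, 230.2, 105.24)
scene grey [25
[... 413 characters left out ...]
597. , -337.2]), 65.3, 65.2, 132.1)
top pale [227. 200.] (array([611.8, 169.3]), 305.5, 95.2, 105.48)
top metal [351. 243.] (array([ 462.5, -236.9]), 77.7, 46.5, 9.15)
top metal [399. 246.] (array([ 447.9, -409. ]), 122.9, 47.4, 6.47)
top metal [245. 236.] (array([501.9, 139.7]), 322.7, 99.5, 105.45)
top metal [377. 204.] (array([ 603.6, -342.5]), 69.4, 67.5, 175.55)
top metal [233. 206.] (array([616. , 171.3]), 323.0, 116.3, 105.38)
top grey [351. 244.] (array([ 462.5, -236.7]), 78.9, 47.8, 9.67)
top grey [399. 246.] (array([ 448. , -408.8]), 124.4, 48.5, 6.1)
top grey [377. 204.] (array([ 603.1, -342.4]), 70.0, 69.5, 178.11)
top grey [242. 218.] (array([562.6, 156.6]), 324.2, 227.1, 105.6)
```

```bash
python3 - <<'E'
from m import *
d=load("a")
th=np.radians(15.45); ex=np.array([np.cos(th),np.sin(th)]); ey=np.array([-np.sin(th),np.cos(th)])
for n in d:
    im=up(d[n]["image"]); hsv=cv2.cvtColor(im,cv2.COLOR_BGR2HSV)
    for lo in (115,135,150):
        m=cv2.inRange(hsv,(0,0,lo),(180,60,255))
        for uv,P in toworld_blob(d[n],m,0.048):
            if not (0.2<P[:,0].mean()<0.75 and 0<P[:,1].mean()<0.35 and len(P)>300): continue
            b=P[:,:2]@ex; a=P[:,:2]@ey
            print(n,lo,"a",np.round([a.min(),a.max()],4),"b",np.round([b.min(),b.max()],4))
            # near edge: min b in a-bins
            for a0 in np.arange(a.min()+0.01,a.max()-0.01,0.03):
                s=(a>a0)&(a<a0+0.03); print("  a %.3f bmin %.4f bmax %.4f"%(a0+.015,b[s].min(),b[s].max()), "bmed-hi/lo",np.round([np.median(b[s][b[s]>b[s].max()-.006]),np.median(b[s][b[s]<b[s].min()+.006])],4))
            for b0 in np.arange(b.min(),b.min()+0.07,0.01):
                s=(b>b0)&(b<b0+0.01); print("  b %.3f amin %.4f amax %.4f"%(b0+.005,a[s].min(),a[s].max()))
E
```

```text
scene 115 a [-0.1503  0.1522] b [0.5848 0.6937]
  a -0.125 bmin 0.6575 bmax 0.6813 bmed-hi/lo [0.6807 0.6582]
  a -0.095 bmin 0.6579 bmax 0.6809 bmed-hi/lo [0.6806 0.6586]
  a -0.065 bmin 0.6581 bmax 0.6808 bmed-hi/lo [0.6804 0.6586]
  a -0.035 bmin 0.6583 bmax 0.6807 bmed-hi/lo [0.6804 0.6587]
  a -0.005 bmin 0.6583 bmax 0.6808 bmed-hi/lo [0.6806 0.6589]
  a 0.025 bmin 0.6583 bmax 0.6809 bmed-hi/lo [0.6806 0.6587]
  a 0.055 bmin 0.5906 bmax 0.6810 bmed-hi/lo [0.6805 0.5933]
  a 0.085 bmin 0.5848 bmax 0.6809 bmed-hi/lo [0.6806 0.5854]
  a 0.115 bmin 0.5863 bmax 0.6809 bmed-hi/lo [0.6805 0.5884]
  a 0.145 bmin 0.6588 bmax 0.6810 bmed-hi/lo [0.6804 0.6592]
  b 0.590 amin 0.0690 amax 0.1031
  b 0.600 amin 0.0694 amax 0.1030
  b 0.610 amin 0.0694 amax 0.1016
  b 0.620 amin 0.0694 amax 0.1009
  b 0.630 amin 0.0698 amax 0.1025
  b 0.640 amin -0.1479 amax 0.1027
  b 0.650 amin -0.1486 amax 0.1027
scene 135 a [-0.1503  0.151 ] b [0.6077 0.6807]
  a -0.125 bmin 0.6599 bmax 0.6799 bmed-hi/lo [0.6794 0.6602]
  a -0.095 bmin 0.6598 bmax 0.6795 bmed-hi/lo [0.6792 0.6605]
  a -0.065 bmin 0.6599 bm
[... 1166 characters left out ...]
055 bmin 0.6613 bmax 0.6787 bmed-hi/lo [0.6783 0.6617]
  a 0.085 bmin 0.6095 bmax 0.6787 bmed-hi/lo [0.6785 0.6124]
  a 0.115 bmin 0.6288 bmax 0.6788 bmed-hi/lo [0.6783 0.6319]
  a 0.145 bmin 0.6615 bmax 0.6786 bmed-hi/lo [0.6782 0.6618]
  b 0.614 amin 0.0724 amax 0.0895
  b 0.624 amin 0.0723 amax 0.1000
  b 0.634 amin 0.0723 amax 0.1008
  b 0.644 amin 0.0719 amax 0.1007
  b 0.654 amin 0.0718 amax 0.1009
  b 0.664 amin -0.1500 amax 0.1498
  b 0.674 amin -0.1503 amax 0.1497Traceback (most recent call last):
  File "<stdin>", line 16, in <module>
    return umr_minimum(a, axis, None, out, keepdims, initial, where)
ValueError: zero-size array to reduction operation minimum which has no identity
```

```bash
python3 - <<'E'
from m import *
d=load("a")
th=np.radians(15.45); ex=np.array([np.cos(th),np.sin(th)]); ey=np.array([-np.sin(th),np.cos(th)])
n="top"; im=up(d[n]["image"]); hsv=cv2.cvtColor(im,cv2.COLOR_BGR2HSV)
for lo in (135,150):
    m=cv2.inRange(hsv,(0,0,lo),(180,60,255))
    for uv,P in toworld_blob(d[n],m,0.048):
        if not (0.2<P[:,0].mean()<0.75 and 0<P[:,1].mean()<0.35 and len(P)>300): continue
        b=P[:,:2]@ex; a=P[:,:2]@ey
        print(lo,"a",a.min(),a.max(),b.min(),b.max())
        for a0 in (-.13,-.07,-.01,.03,.12):
            s=(a>a0)&(a<a0+.02); h=b[s]>0.667; print(a0,np.round([b[s][h].mean(),b[s][~h].mean()],4))
        s=(b>.605)&(b<.65); l=a[s]<.086; print("stop",np.round([a[s][l].mean(),a[s][~l].mean()],4))
# knob nut & bed outline
E
```

```text
135 a -0.15165938793927106 0.1508296126672333 0.579734089285069 0.6760420768322791
-0.13 [0.6726 0.6591]
-0.07 [0.6739 0.6565]
-0.01 [0.6723 0.6589]
0.03 [0.6741 0.656 ]
0.12 [0.6728 0.6578]
stop [0.0737 0.0971]
150 a -0.15109057257157288 0.1502172709497591 0.581386264790735 0.6754233238954844
-0.13 [0.6723 0.6601]
-0.07 [0.6735 0.6575]
-0.01 [0.672  0.6595]
0.03 [0.6736 0.6575]
0.12 [0.6725 0.6586]
stop [0.0741 0.0966]
```

```bash
cat > go.py <<'E'
from h import *
def go(p,yaw,tilt=0.0,verbose=True):
    """p: TCP target; yaw of tool x (deg); tilt about tool x (deg)"""
    s=telemetry.observe(); Rc=R.from_quat(s["tcp_rot"])
    y=np.radians(yaw)
    Rt=R.from_matrix(np.array([[np.cos(y),np.sin(y),0],[np.sin(y),-np.cos(y),0],[0,0,-1]]))*R.from_rotvec([np.radians(tilt),0,0])
    dl=Rc.inv().apply(np.array(p)-s["tcp_pos"])*100; dr=(Rc.inv()*Rt).as_rotvec()
    print("t",round(float(s["time"]),2),"tcp",np.round(s["tcp_pos"],4),"F",np.round(s["force"],1),"w",round(float(s["width"]),4),"q",np.round(s["joint_pos"],2))
    print("shift cm",np.round(dl,2),"turn",np.round(dr,3))
E
python3 -c "
from go import *
go([.446,-.406,.09],-83.7)"
```

```text
t 0.1 tcp [ 0.1961 -0.5136  0.2049] F [-0.   0.   0.3] w 0.0942 q [-1.27  0.3   1.52 -0.    1.32 -0.07]
shift cm [ -1.12 -27.18  11.5 ] turn [0.    0.001 0.255]
```

Emit:
move_arm --series '[[0.5,[-0.2,-3.9,1.6],[0,0,0]],[0.5,[-0.2,-3.9,1.6],[0,0,0]],[0.5,[-0.2,-3.9,1.6],[0,0,0]],[0.5,[-0.2,-3.9,1.6],[0,0,0]],[0.5,[-0.2,-3.9,1.6],[0,0,0]],[0.5,[-0.1,-3.9,1.6],[0,0,0]],[0.5,[0,0,0],[0,0,0.13]],[0.5,[0,0,0],[0,0,0.13]]]'

```text
time: 0.9
tcp_pos: [0.4178, -0.4152, 0.1024]
tcp_rot: [0.741, -0.672, -0.002, 0.0]
force: [0.3, -0.7, 0.2]
width: 0.0706
```

```bash
python3 -c "
from go import *
go([.446,-.406,.07],-83.7)
grab('b')"
```

```text
t 0.9 tcp [ 0.4178 -0.4152  0.1024] F [ 0.3 -0.7  0.2] w 0.0706 q [-0.84  0.49  1.51 -0.    1.15  0.63]
shift cm [-0.63 -2.9   3.23] turn [ 0.003  0.004 -0.013]
```

View pics/b_scene.png

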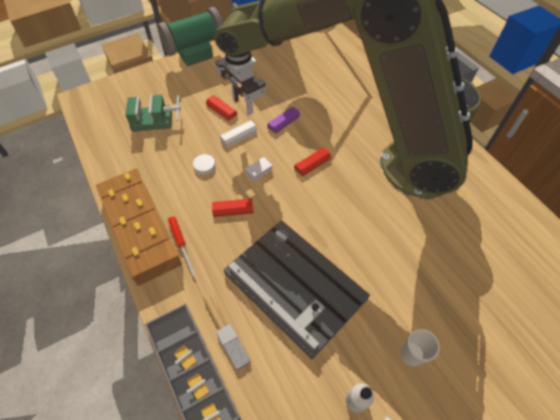

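The fingers show at (250,95), above and just short of the bar, and nothing has been disturbed.

Emit:
move_arm --series '[[0.5,[-0.3,-1.5,1.6],[0,0,-0.01]],[0.5,[-0.3,-1.4,1.6],[0,0,0]],[0.5,[0,0,0],[0,0,0]]]'

```text
time: 1.3
tcp_pos: [0.4453, -0.407, 0.0702]
tcp_rot: [0.748, -0.663, -0.002, 0.0]
force: [-0.5, 0.0, -0.9]
width: 0.0701
```

```bash
python3 -c "
from go import *
go([.446,-.406,.004],-83.7)
d=grab('c')
a=cv2.resize(d['scene']['image'][60:180,170:310],None,fx=5,fy=5,interpolation=cv2.INTER_CUBIC)
cv2.imwrite('pics/c_c.png',a)"
```

```text
t 1.3 tcp [ 0.4453 -0.407   0.0702] F [-0.5  0.  -0.9] w 0.0701 q [-0.8   0.56  1.49 -0.    1.1   0.65]
shift cm [-0.08 -0.1   6.62] turn [0.003 0.003 0.01 ]
```

View pics/c_c.png

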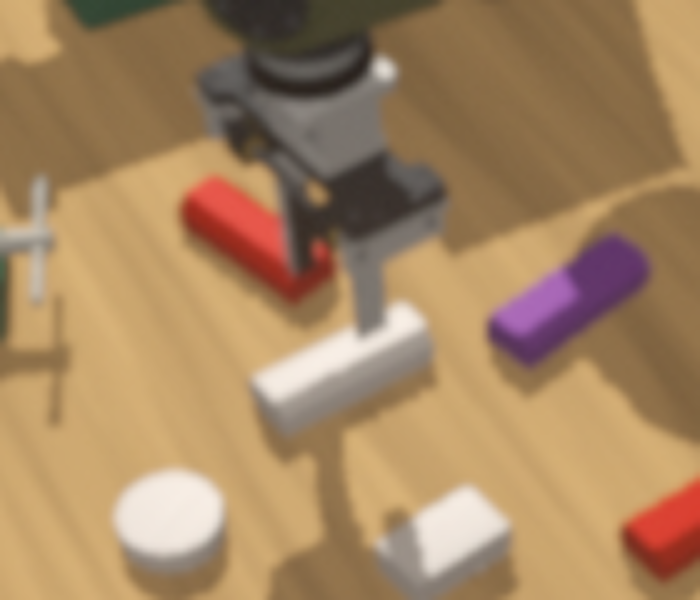

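The near finger at (370,330) and the far finger at (300,265) straddle the bar's width, so I'm descending.

Emit:
move_arm --series '[[0.5,[-0.1,-0.1,2.2],[0,0,0.01]],[0.5,[0,0,2.2],[0,0,0]],[0.5,[0,0,1.2],[0,0,0]],[0.5,[0,0,0.6],[0,0,0]]]'

```text
time: 1.8
tcp_pos: [0.445, -0.4106, 0.0138]
tcp_rot: [0.745, -0.667, 0.003, 0.001]
force: [-0.8, -0.0, 0.1]
width: 0.0704
```

```bash
python3 -c "
from go import *
go([.446,-.406,.004],-83.7)
d=grab('d')
a=cv2.resize(d['scene']['image'][60:180,170:310],None,fx=5,fy=5,interpolation=cv2.INTER_CUBIC)
cv2.imwrite('pics/d_c.png',a)"
```

```text
t 1.8 tcp [ 0.445  -0.4106  0.0138] F [-0.8 -0.   0.1] w 0.0704 q [-0.81  0.63  1.52 -0.    0.99  0.66]
shift cm [-0.45 -0.15  0.98] turn [-0.003 -0.005  0.   ]
```

View pics/d_c.png

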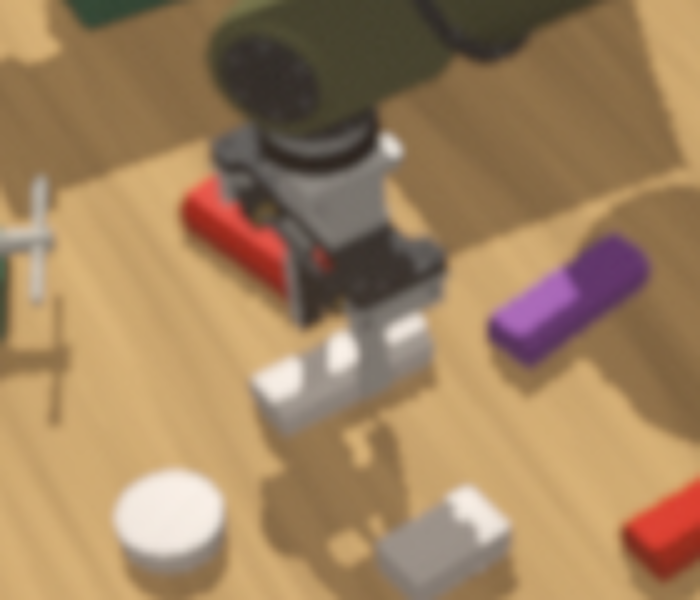

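The fingers straddle the bar at (370,360). Next: correct 4 mm sideways, go down the last 9 mm and close.

Emit:
move_arm --series '[[0.5,[-0.4,-0.1,0.6],[0,0,0]],[0.5,[0,0,0.4],[0,0,0]],[0.5,[0,0,0],[0,0,0]]]'

```text
time: 2.2
tcp_pos: [0.4463, -0.4069, 0.0053]
tcp_rot: [0.745, -0.667, 0.004, 0.001]
force: [-0.3, 0.2, -1.0]
width: 0.0707
```

```bash
python3 -c "
from go import *
go([.446,-.406,.004],-83.7)"
```

```text
t 2.2 tcp [ 0.4463 -0.4069  0.0053] F [-0.3  0.2 -1. ] w 0.0707 q [-0.8   0.64  1.53 -0.    0.97  0.66]
shift cm [-0.09  0.02  0.13] turn [-0.004 -0.007  0.001]
```

Emit:
move_arm --series '[[-0.3,[0,0,0],[0,0,0]],[-0.3,[0,0,0],[0,0,0]],[-0.3,[0,0,0],[0,0,0]],[-0.3,[0,0,0],[0,0,0]],[-0.3,[0,0,0],[0,0,0]],[-0.3,[0,0,0],[0,0,0]]]' --force 35

```text
time: 2.8
tcp_pos: [0.4467, -0.4071, 0.0062]
tcp_rot: [0.745, -0.667, 0.005, 0.001]
force: [0.6, 0.0, -0.0]
width: 0.0437
```

```bash
python3 -c "
from go import *
go([.446,-.406,.004],-83.7)"
```

```text
t 2.8 tcp [ 0.4467 -0.4071  0.0062] F [ 0.6  0.  -0. ] w 0.0437 q [-0.8   0.64  1.53 -0.    0.97  0.66]
shift cm [-0.12  0.06  0.21] turn [-0.005 -0.008  0.001]
```

The bar is gripped: the width reads 43.7 mm against its 44. Lifting.

Emit:
move_arm --series '[[-0.3,[0,0,-1],[0,0,0]],[-0.3,[0,0,-3],[0,0,0]],[-0.3,[0,0,-4],[0,0,0]],[-0.3,[0,0,-4],[0,0,0]],[-0.3,[0,0,-4],[0,0,0]],[-0.3,[0,0,0],[0,0,0]]]'

```text
time: 3.4
tcp_pos: [0.4446, -0.4048, 0.1734]
tcp_rot: [0.745, -0.667, 0.003, 0.001]
force: [0.8, 0.2, -3.1]
width: 0.0436
```

```bash
python3 -c "
from go import *
go([.5877,.1671,.15],15.45)
d=grab('e')"
```

```text
t 3.4 tcp [ 0.4446 -0.4048  0.1734] F [ 0.8  0.2 -3.1] w 0.0436 q [-0.8   0.44  1.41 -0.    1.29  0.66]
shift cm [-55.27 -20.54   2.11] turn [ 0.003 -0.006 -1.73 ]
```

View pics/e_scene.png

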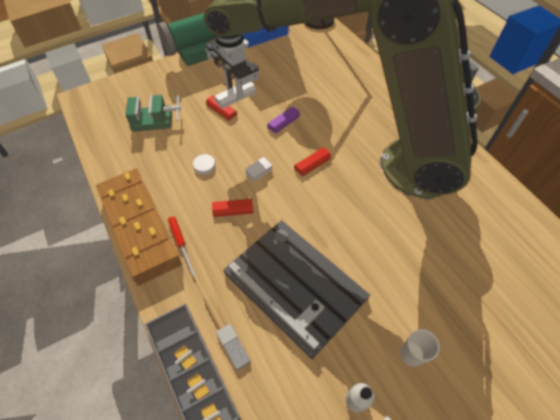

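The bar at (237,95) has come off the table in the gripper and reads 3 N of weight. The bystanders are untouched. Carrying it over to the bed.

Emit:
move_arm --series '[[-0.3,[-3.5,-1.3,0],[0,0,0]],[-0.3,[-3.5,-1.3,0],[0,0,0]],[-0.3,[-3.5,-1.3,0],[0,0,0]],[-0.3,[-3.5,-1.3,0],[0,0,0]],[-0.3,[-3.5,-1.3,0],[0,0,0]],[-0.3,[-3.5,-1.3,0],[0,0,0]],[-0.3,[-3.5,-1.3,0],[0,0,0]],[-0.3,[-3.5,-1.3,0],[0,0,0]]]'

```text
time: 4.3
tcp_pos: [0.5106, -0.1038, 0.1532]
tcp_rot: [0.743, -0.67, -0.013, 0.004]
force: [0.0, -0.5, -2.6]
width: 0.0433
```

Emit:
move_arm --series '[[-0.3,[-3.5,-1.3,0],[0,0,0]],[-0.3,[-3.5,-1.3,0],[0,0,0]],[-0.3,[-3.5,-1.3,0],[0,0,0]],[-0.3,[-3.5,-1.3,0],[0,0,0]],[-0.3,[-3.5,-1.3,0],[0,0,0]],[-0.3,[-3.5,-1.3,0],[0,0,0]],[-0.3,[-2,-1,0],[0,0,0]],[-0.3,[0,0,0],[0,0,-0.1]]]'

```text
time: 5.1
tcp_pos: [0.5682, 0.1486, 0.138]
tcp_rot: [0.776, -0.63, -0.023, 0.012]
force: [0.2, -0.6, -3.1]
width: 0.0436
```

Emit:
move_arm --series '[[-0.3,[0,0,0],[0,0,-0.14]],[-0.3,[0,0,0],[0,0,-0.14]],[-0.3,[0,0,0],[0,0,-0.14]],[-0.3,[0,0,0],[0,0,-0.14]],[-0.3,[0,0,0],[0,0,-0.14]],[-0.3,[0,0,0],[0,0,-0.14]],[-0.3,[0,0,0],[0,0,-0.14]],[-0.3,[0,0,0],[0,0,-0.14]]]'

```text
time: 5.9
tcp_pos: [0.5601, 0.1486, 0.12]
tcp_rot: [0.994, -0.097, -0.04, 0.001]
force: [-0.6, 0.6, -2.3]
width: 0.0437
```

```bash
python3 -c "
from go import *
go([.5877,.1671,.12],15.45)"
```

```text
t 5.9 tcp [0.5601 0.1486 0.12  ] F [-0.6  0.6 -2.3] w 0.0437 q [0.19 0.49 1.47 0.02 1.26 0.37]
shift cm [ 2.34 -2.35 -0.21] turn [-0.009  0.081 -0.465]
```

Emit:
move_arm --series '[[-0.3,[0,0,-0.5],[0,0.02,-0.12]],[-0.3,[0,0,0],[0,0.02,-0.12]],[-0.3,[0,0,0],[0,0.02,-0.12]],[-0.3,[0,0,0],[0,0.02,-0.11]],[-0.3,[0,0,0],[0,0,0]]]'

```text
time: 6.4
tcp_pos: [0.5554, 0.1474, 0.1144]
tcp_rot: [0.989, 0.148, -0.007, -0.004]
force: [0.7, 1.1, -2.5]
width: 0.0436
```

```bash
python3 -c "
from go import *
go([.5877,.1671,.10],15.45)"
```

```text
t 6.4 tcp [0.5554 0.1474 0.1144] F [ 0.7  1.1 -2.5] w 0.0436 q [ 0.19  0.45  1.54  0.01  1.17 -0.11]
shift cm [ 3.68 -0.92  1.4 ] turn [-0.011  0.013  0.028]
```

Emit:
move_arm --series '[[-0.3,[1.8,-0.5,0.5],[-0.01,0.01,0.03]],[-0.3,[1.8,-0.4,0.5],[0,0,0]],[-0.3,[0,0,0],[0,0,0]]]'

```text
time: 6.7
tcp_pos: [0.5862, 0.1659, 0.0999]
tcp_rot: [0.992, 0.128, -0.006, 0.0]
force: [0.4, -0.1, -2.9]
width: 0.0433
```

```bash
python3 -c "
from go import *
go([.5877,.1671,.04],15.45)
d=grab('f')
a=cv2.resize(d['scene']['image'][200:360,215:385],None,fx=4,fy=4,interpolation=cv2.INTER_CUBIC)
cv2.imwrite('pics/f_c.png',a)"
```

```text
t 6.7 tcp [0.5862 0.1659 0.0999] F [ 0.4 -0.1 -2.9] w 0.0433 q [ 0.22  0.54  1.44  0.    1.17 -0.04]
shift cm [ 0.24 -0.07  5.99] turn [-0.001  0.011 -0.014]
```

View pics/f_c.png

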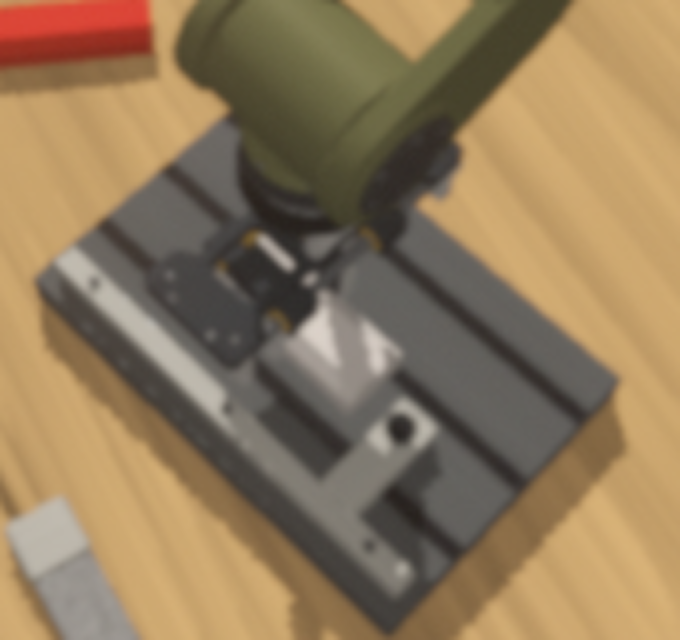

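View pics/f_top.png

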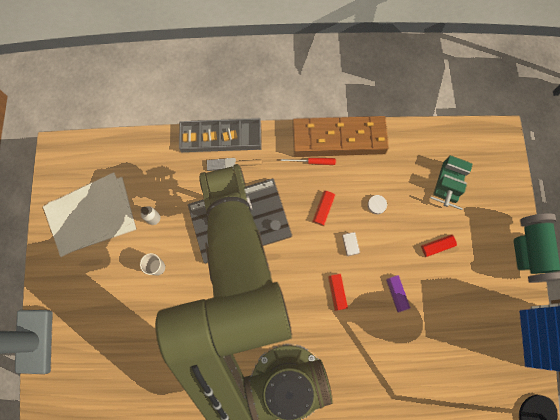

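The bar hangs level above the bed. Its end, at crop (350,370), is short of the stop at (380,450). The top view is blocked by the arm but shows the other pieces unmoved. Lowering.

Emit:
move_arm --series '[[-0.3,[0.2,0,2],[0,0.01,-0.01]],[-0.3,[0,0,2],[0,0,0]],[-0.3,[0,0,1],[0,0,0]],[-0.3,[0,0,0],[0,0,0]]]'

```text
time: 7.2
tcp_pos: [0.5853, 0.1646, 0.0493]
tcp_rot: [0.991, 0.13, -0.001, -0.0]
force: [0.4, -0.2, -2.1]
width: 0.0432
```

```bash
python3 -c "
from go import *
go([.5877,.1671,.0365],15.45)
d=grab('g')
a=cv2.resize(d['scene']['image'][200:360,215:385],None,fx=4,fy=4,interpolation=cv2.INTER_CUBIC)
cv2.imwrite('pics/g_c.png',a)"
```

```text
t 7.2 tcp [0.5853 0.1646 0.0493] F [ 0.4 -0.2 -2.1] w 0.0432 q [ 0.21  0.59  1.49  0.    1.07 -0.05]
shift cm [ 0.3  -0.18  1.27] turn [-0.001  0.002 -0.008]
```

View pics/g_c.png

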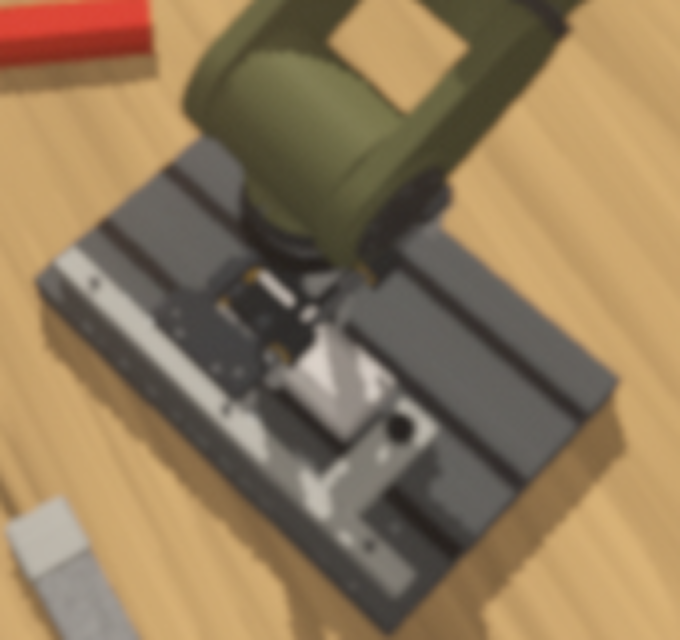

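The bar is about 13 mm above the bed and clear of both the fence and the stop. Down slowly.

Emit:
move_arm --series '[[-0.3,[0.2,-0.1,0.5],[0,0,0]],[-0.3,[0,0,0.5],[0,0,0]],[-0.3,[0,0,0.2],[0,0,0]],[-0.3,[0,0,0.1],[0,0,0]]]'

```text
time: 7.7
tcp_pos: [0.5892, 0.1667, 0.0395]
tcp_rot: [0.991, 0.13, 0.002, -0.0]
force: [0.5, -0.4, -2.1]
width: 0.0437
```

```bash
python3 -c "
from go import *
go([.5877,.1671,.0365],15.45)"
```

```text
t 7.7 tcp [0.5892 0.1667 0.0395] F [ 0.5 -0.4 -2.1] w 0.0437 q [ 0.22  0.61  1.48  0.    1.04 -0.05]
shift cm [-0.13 -0.07  0.3 ] turn [-0.    -0.004 -0.008]
```

Emit:
move_arm --series '[[-0.3,[0,0,0.2],[0,0,-0.01]],[-0.3,[0,0,0.2],[0,0,0]],[-0.3,[0,0,0.1],[0,0,0]]]'

```text
time: 8.0
tcp_pos: [0.5898, 0.1669, 0.0361]
tcp_rot: [0.991, 0.136, 0.003, -0.0]
force: [-4.2, -1.3, 10.5]
width: 0.0436
```

```bash
python3 -c "
from go import *
go([.5877,.1671,.0365],15.45)"
```

```text
t 8.0 tcp [0.5898 0.1669 0.0361] F [-4.2 -1.3 10.5] w 0.0436 q [ 0.22  0.61  1.48  0.    1.04 -0.06]
shift cm [-0.2  -0.08 -0.04] turn [-0.    -0.006  0.003]
```

The bar touched the bed at TCP z = 0.036, as expected. Easing the load off, then sliding it gently towards the stop.

Emit:
move_arm --series '[[-0.3,[0,0,-0.05],[0,0,0]],[-0.3,[0,-0.2,0],[0,0,0]],[-0.3,[0,-0.2,0],[0,0,0]]]'

```text
time: 8.3
tcp_pos: [0.5889, 0.1708, 0.0369]
tcp_rot: [0.991, 0.136, 0.003, -0.0]
force: [-0.5, 0.6, -2.3]
width: 0.0435
```

```bash
python3 -c "
from go import *
go([.5877,.1671,.0365],15.45)
d=grab('i')
a=cv2.resize(d['scene']['image'][250:340,255:345],None,fx=6,fy=6,interpolation=cv2.INTER_CUBIC)
cv2.imwrite('pics/i_c.png',a)"
```

```text
t 8.3 tcp [0.5889 0.1708 0.0369] F [-0.5  0.6 -2.3] w 0.0435 q [ 0.22  0.61  1.48  0.    1.04 -0.05]
shift cm [-0.21  0.32  0.03] turn [-0.    -0.006  0.003]
```

View pics/i_c.png

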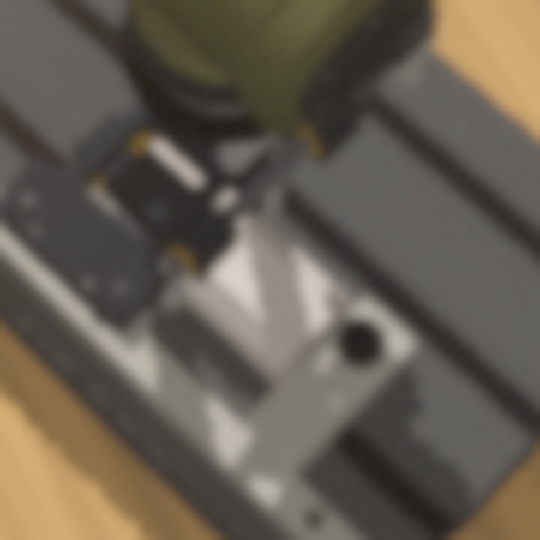

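The bar's end at crop (275,350) is nearly at the stop's face, and there is a clear gap to the fence on the left. Continuing gently.

Emit:
move_arm --series '[[-0.3,[0,-0.15,0],[0,0,0]],[-0.3,[0,-0.15,0],[0,0,0]]]'

```text
time: 8.6
tcp_pos: [0.5879, 0.1737, 0.0365]
tcp_rot: [0.991, 0.136, 0.003, -0.0]
force: [2.3, -12.9, -2.3]
width: 0.0437
```

Emit:
move_arm --series '[[-0.3,[0,-0.15,0],[0,0,0]]]'

```text
time: 8.7
tcp_pos: [0.5879, 0.1737, 0.0365]
tcp_rot: [0.991, 0.136, 0.003, 0.001]
force: [3.3, -17.5, -2.3]
width: 0.0434
```

Emit:
move_arm --series '[[-0.3,[0,-0.15,0],[0,0,0]]]'

```text
time: 8.8
tcp_pos: [0.5879, 0.1736, 0.0365]
tcp_rot: [0.991, 0.136, 0.003, 0.002]
force: [2.5, -12.0, -0.7]
width: 0.0433
```

The bar is touching the stop, with about 12 N of reaction. I'll relax, let it down and open by 14 mm so the fence-side finger stays clear.

Emit:
move_arm --series '[[-0.3,[0,0.02,0.05],[0,0,0]],[0.2,[0,0,0],[0,0,0]],[0.2,[0,0,0],[0,0,0]],[0.2,[0,0,0],[0,0,0]]]'

```text
time: 9.2
tcp_pos: [0.5885, 0.1736, 0.0367]
tcp_rot: [0.991, 0.136, 0.004, 0.002]
force: [-0.2, 0.5, -0.3]
width: 0.0565
```

```bash
python3 -c "
from go import *
go([.5877,.1671,.12],15.45)"
```

```text
t 9.2 tcp [0.5885 0.1736 0.0367] F [-0.2  0.5 -0.3] w 0.0565 q [ 0.23  0.61  1.48 -0.01  1.04 -0.04]
shift cm [-0.19  0.65 -8.33] turn [ 0.005 -0.007  0.003]
```

Released cleanly: the width is 56 mm and there is no load. Going straight up.

Emit:
move_arm --series '[[0.2,[0,0,-0.8],[0,0,0]],[0.2,[0,0,-2],[0,0,0]],[0.2,[0,0,-3],[0,0,0]],[0.2,[0,0,-3],[0,0,0]],[0.2,[0,0,-3],[0,0,0]],[-1,[0,0,0],[0,0,0]]]'

```text
time: 9.8
tcp_pos: [0.5871, 0.1747, 0.1618]
tcp_rot: [0.991, 0.136, 0.004, 0.002]
force: [0.2, 0.2, -0.8]
width: 0.0513
```

```bash
python3 -c "
from go import *
go([.5,.15,.16],105.45)
d=grab('j')
a=cv2.resize(d['scene']['image'][200:360,215:385],None,fx=4,fy=4,interpolation=cv2.INTER_CUBIC)
cv2.imwrite('pics/j_c.png',a)"
```

```text
t 9.8 tcp [0.5871 0.1747 0.1618] F [ 0.2  0.2 -0.8] w 0.0513 q [ 0.23  0.47  1.39 -0.    1.27 -0.04]
shift cm [-9.06  0.03  0.12] turn [ 0.01  -0.002 -1.567]
```

View pics/j_c.png

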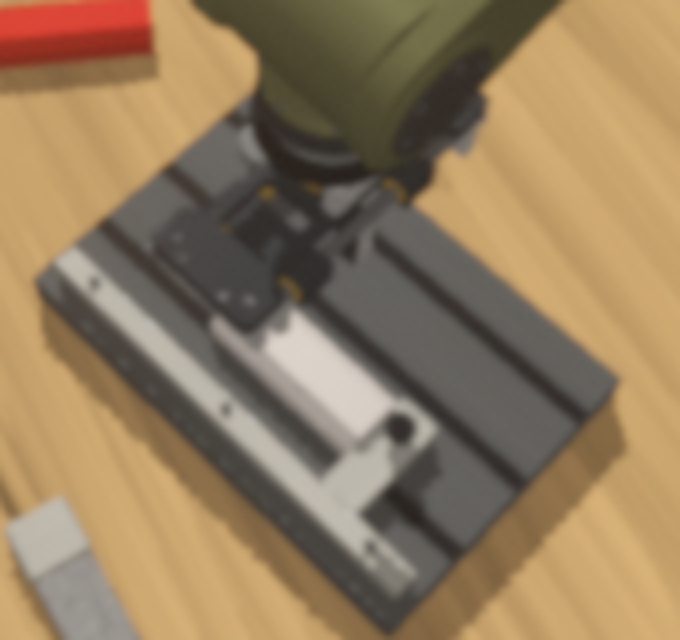

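The bar lies flat on the bed, parallel to the fence, bevels up, its end at the stop at (365,435), about 25 mm from the fence. Next I shut the fingers, step back, yaw 90° and tilt 45° so the fingertips meet the near bevel squarely.

Emit:
move_arm --series '[[-1,[-4,0,0],[0,0,0]],[-1,[-4,0,0],[0,0,0]],[-1,[0,0,0],[0,0,-0.14]],[-1,[0,0,0],[0,0,-0.14]],[-1,[0,0,0],[0,0,-0.14]],[-1,[0,0,0],[0,0,-0.14]],[-1,[0,0,0],[0,0,-0.14]],[-1,[0,0,0],[0,0,-0.14]]]' --force 30

```text
time: 10.7
tcp_pos: [0.4997, 0.1508, 0.1459]
tcp_rot: [0.841, 0.541, -0.009, -0.001]
force: [-0.6, 0.4, -0.4]
width: 0.0003
```

Emit:
move_arm --series '[[-1,[0,0,0],[0,0,-0.14]],[-1,[0,0,0],[0,0,-0.14]],[-1,[0,0,0],[0,0,-0.14]],[-1,[0,0,0],[0,0,-0.14]],[-1,[0,0,0],[0,0,-0.1]],[-1,[0,0,0],[0,0,0]]]'

```text
time: 11.3
tcp_pos: [0.4958, 0.1501, 0.1382]
tcp_rot: [0.608, 0.794, -0.013, -0.008]
force: [-0.5, -0.2, 0.5]
width: 0.0
```

```bash
python3 -c "
from go import *
go([.508,.1515,.16],105.45)
go([.508,.1515,.16],105.45,-45)"
```

```text
t 11.3 tcp [0.4958 0.1501 0.1382] F [-0.5 -0.2  0.5] w 0.0 q [ 0.23  0.31  1.67 -0.    1.19 -1.61]
shift cm [-0.19  1.14 -2.22] turn [-0.031  0.003 -0.005]
t 11.3 tcp [0.4958 0.1501 0.1382] F [-0.5 -0.2  0.5] w 0.0 q [ 0.23  0.31  1.67 -0.    1.19 -1.61]
shift cm [-0.19  1.14 -2.22] turn [-0.817  0.005 -0.004]
```

Emit:
move_arm --series '[[-1,[0,0,-2],[0,0,0]],[-1,[0,0,0],[-0.14,0,0]],[-1,[0,0,0],[-0.14,0,0]],[-1,[0,0,0],[-0.14,0,0]],[-1,[0,0,0],[-0.14,0,0]],[-1,[0,0,0],[-0.14,0,0]],[-1,[0,0,0],[-0.11,0,0]],[-1,[0,0,0],[0,0,0]]]'

```text
time: 12.1
tcp_pos: [0.4927, 0.1488, 0.1538]
tcp_rot: [0.571, 0.723, 0.307, 0.238]
force: [-0.5, 0.2, -0.3]
width: 0.0008
```

```bash
python3 -c "
from go import *
b,a=.567,.0107
go([b*.9639-a*.2664,b*.2664+a*.9639,.08],105.45,-45)
d=grab('k')
a=cv2.resize(d['scene']['image'][200:360,215:385],None,fx=4,fy=4,interpolation=cv2.INTER_CUBIC)
cv2.imwrite('pics/k_c.png',a)"
```

```text
t 12.1 tcp [0.4927 0.1488 0.1538] F [-0.5  0.2 -0.3] w 0.0008 q [ 0.21 -0.03  2.25  0.21  0.13 -1.79]
shift cm [-0.04 -1.63  8.91] turn [ 0.013  0.018 -0.027]
```

View pics/k_c.png

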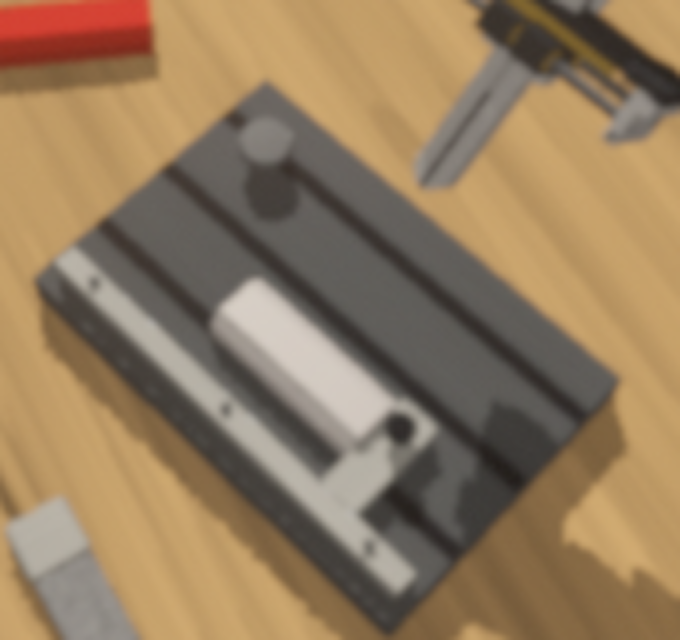

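View pics/k_top.png

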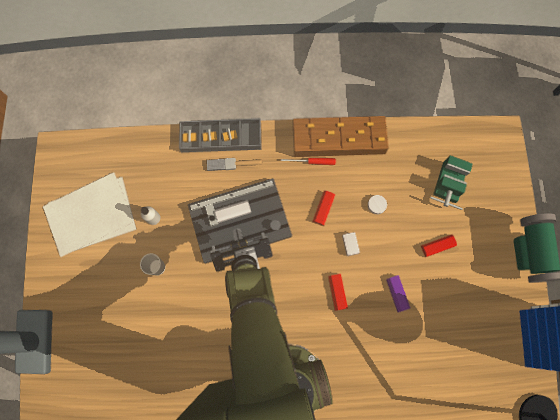

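Both views show the bar undisturbed on the bed against the stop, with the shut fingers tilted behind it. Joint 5 is close to its limit at this tilt (0.13, limit 0), so I'll fit the recorded poses to see which tilt stays in range at the pushing point.

```bash
python3 - <<'E'
import numpy as np
from scipy.optimize import fsolve
D=[((.1961,-.5136,.2049),(.3,1.521,1.321)),((.4178,-.4152,.1024),(.49,1.51,1.15)),((.445,-.4106,.0138),(.63,1.52,.99)),((.4446,-.4048,.1734),(.44,1.41,1.29)),((.5862,.1659,.0999),(.54,1.44,1.17)),((.5885,.1736,.0367),(.61,1.48,1.04)),((.5871,.1747,.1618),(.47,1.39,1.27)),((.4958,.1501,.1382),(.31,1.67,1.19)),((.4927,.1488,.1538),(-.03,2.25,.13))]
A=[];y=[]
for p,q in D:
    r=np.hypot(p[0],p[1]); s1=q[0];s2=s1+q[1];s3=s2+q[2]
    A+= [[np.sin(s1),np.sin(s2),np.cos(s2),np.sin(s3),1,0],[np.cos(s1),np.cos(s2),-np.sin(s2),np.cos(s3),0,1]]; y+=[r,p[2]]
A=np.array(A);x,res,rk,_=np.linalg.lstsq(A,np.array(y),rcond=None); print(np.round(x,3),np.round(np.abs(A@x-y).max(),4),rk)
for t in (45,35,30,20,10,0):
  for b,z in ((.567,.08),(.62,.05)):
    s3=np.pi-np.radians(t)
    f=lambda q:[x[0]*np.sin(q[0])+x[1]*np.sin(q[0]+q[1])+x[2]*np.cos(q[0]+q[1])+x[3]*np.sin(s3)+x[4]-b, x[0]*np.cos(q[0])+x[1]*np.cos(q[0]+q[1])-x[2]*np.sin(q[0]+q[1])+x[3]*np.cos(s3)+x[5]-z]
    q=fsolve(f,[.5,1.5]); print(t,b,np.round([*q,s3-q.sum()],2))
E
```

```text
[ 0.426  0.45   0.04   0.275 -0.003  0.224] 0.0034 6
45 0.567 [ 0.25  2.16 -0.06]
45 0.62 [ 0.41  2.04 -0.09]
35 0.567 [0.25 2.06 0.22]
35 0.62 [0.4  1.93 0.2 ]
30 0.567 [0.26 2.   0.36]
30 0.62 [0.41 1.87 0.33]
20 0.567 [0.31 1.87 0.61]
20 0.62 [0.46 1.74 0.59]
10 0.567 [0.38 1.74 0.85]
10 0.62 [0.53 1.6  0.84]
0 0.567 [0.47 1.6  1.08]
0 0.62 [0.61 1.45 1.08]
```

45° is out of range at the pushing point. A tilt of about 22° keeps joint 5 near 0.55, and the push itself can still travel diagonally.

Emit:
move_arm --series '[[-1,[0,0,0],[0.13,0,0]],[-1,[0,0,0],[0.13,0,0]],[-1,[0,0,0],[0.14,0,0]],[-1,[0,0,0],[0,0,0]]]'

```text
time: 12.6
tcp_pos: [0.4962, 0.1474, 0.1584]
tcp_rot: [0.611, 0.77, 0.146, 0.114]
force: [0.3, 0.2, -0.4]
width: 0.0008
```

```bash
python3 -c "
from go import *
b,a=.565,.0107
go([b*.9639-a*.2664,b*.2664+a*.9639,.075],105.45,-22)"
```

```text
t 12.6 tcp [0.4962 0.1474 0.1584] F [ 0.3  0.2 -0.4] w 0.0008 q [ 0.21  0.08  1.95  0.01  0.74 -1.59]
shift cm [0.25 1.38 9.49] turn [-0.012  0.013 -0.038]
```

Emit:
move_arm --series '[[-1,[0.1,0.4,2.4],[-0.01,0.01,-0.04]],[-1,[0.1,0.3,2.4],[0,0,0]],[-1,[0,0.3,2.4],[0,0,0]],[-1,[0,0.3,2.3],[0,0,0]],[-1,[0,0,0],[0,0,0]]]'

```text
time: 13.1
tcp_pos: [0.5461, 0.1611, 0.0738]
tcp_rot: [0.595, 0.779, 0.154, 0.122]
force: [-1.0, -0.5, 0.6]
width: 0.0004
```

```bash
python3 -c "
from go import *
b,a=.578,.0107
go([b*.9639-a*.2664,b*.2664+a*.9639,.0585],105.45,-22)
d=grab('l')
a=cv2.resize(d['scene']['image'][200:360,215:385],None,fx=4,fy=4,interpolation=cv2.INTER_CUBIC)
cv2.imwrite('pics/l_c.png',a)
a=cv2.resize(d['top']['image'][170:270,180:300],None,fx=5,fy=5,interpolation=cv2.INTER_CUBIC)
cv2.imwrite('pics/l_t.png',a)"
```

```text
t 13.1 tcp [0.5461 0.1611 0.0738] F [-1.  -0.5  0.6] w 0.0004 q [ 0.22  0.31  1.9   0.02  0.53 -1.64]
shift cm [0.11 0.22 1.75] turn [ 0.011  0.008 -0.002]
```

View pics/l_c.png

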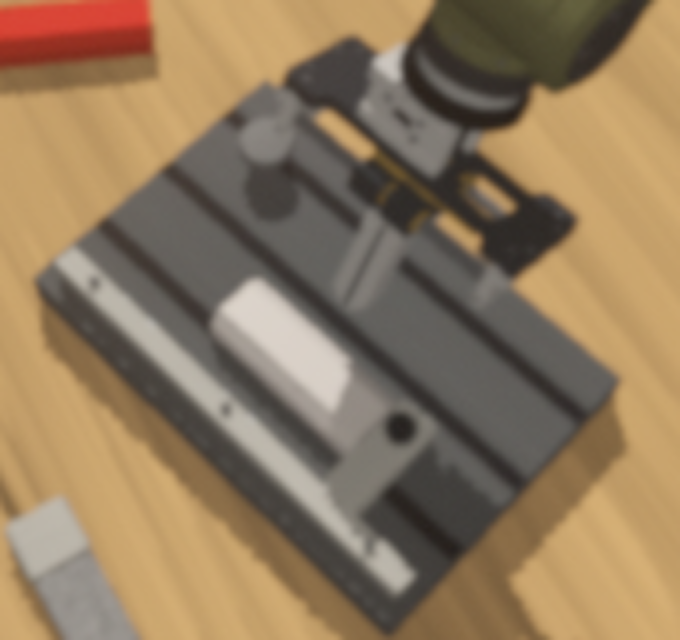

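View pics/l_t.png

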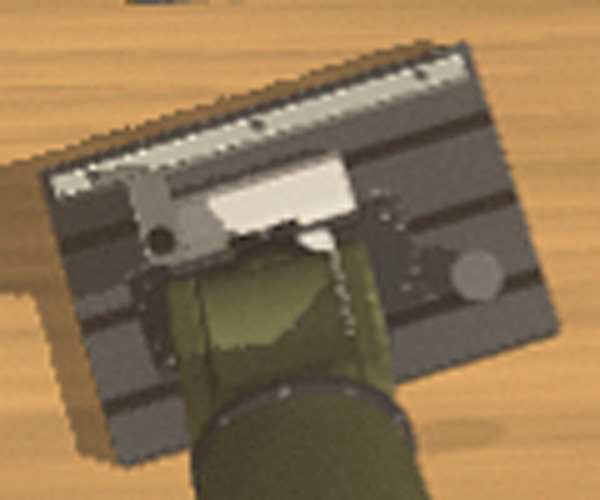

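The tip at (350,295) is right behind the middle of the bar's near bevel, and the gripper body is well above the loose knob at (265,140). Advancing to contact.

Emit:
move_arm --series '[[-1,[0.1,0.2,1.0],[0,0,0]],[-1,[0,0,0.7],[0,0,0]],[-1,[0,0,0],[0,0,0]]]'

```text
time: 13.5
tcp_pos: [0.5551, 0.1645, 0.0635]
tcp_rot: [0.595, 0.779, 0.157, 0.124]
force: [0.9, -0.5, -0.6]
width: 0.0007
```

```bash
python3 -c "
from go import *
b,a=.588,.0107
go([b*.9639-a*.2664,b*.2664+a*.9639,.0485],105.45,-22)
s=telemetry.observe()['tcp_pos'];print('b',s[0]*.9639+s[1]*.2664,'a',-s[0]*.2664+s[1]*.9639)"
```

```text
t 13.5 tcp [0.5551 0.1645 0.0635] F [ 0.9 -0.5 -0.6] w 0.0007 q [ 0.22  0.35  1.89  0.02  0.51 -1.63]
shift cm [0.01 0.25 1.73] turn [ 0.018  0.009 -0.002]
b 0.5789165694877645 a 0.010711945365305453
```

Emit:
move_arm --series '[[-1,[0,-0.25,0.7],[0.02,0.01,0]],[-1,[0,-0.25,0.7],[0,0,0]],[-1,[0,0,0],[0,0,0]]]'

```text
time: 13.8
tcp_pos: [0.556, 0.1647, 0.048]
tcp_rot: [0.595, 0.781, 0.152, 0.114]
force: [0.1, -0.3, -0.6]
width: 0.0005
```

```bash
cat >> go.py <<'E'
def ba():
    s=telemetry.observe(); p=s['tcp_pos']; f=s['force']
    print('b %.4f a %.4f z %.4f'%(p[0]*.9639+p[1]*.2664,-p[0]*.2664+p[1]*.9639,p[2]),'F b %.1f a %.1f z %.1f'%(f[0]*.9639+f[1]*.2664,-f[0]*.2664+f[1]*.9639,f[2]),'t',s['time'],'yz',np.round(R.from_quat(s['tcp_rot']).as_matrix(),2).tolist())
E
python3 -c "
from go import *
b,a=.588,.0107
go([b*.9639-a*.2664,b*.2664+a*.9639,.0485],105.45,-22)
ba()"
```

```text
t 13.8 tcp [0.556  0.1647 0.048 ] F [ 0.1 -0.3 -0.6] w 0.0005 q [ 0.21  0.38  1.88  0.05  0.5  -1.66]
shift cm [0.01 0.78 0.26] turn [-0.002 -0.002 -0.002]
b 0.5798 a 0.0106 z 0.0480 F b -0.0 a -0.3 z -0.6 t 13.8 yz [[-0.27, 0.9, 0.36], [0.96, 0.25, 0.1], [0.0, 0.37, -0.93]]
```

Emit:
move_arm --series '[[-1,[0,0.37,0.15],[0,0,0]],[-1,[0.02,0.37,0.15],[0,0,0]],[-1,[0.03,0.37,0.15],[0,0,0]]]'

```text
time: 14.1
tcp_pos: [0.5679, 0.1684, 0.0478]
tcp_rot: [0.595, 0.781, 0.151, 0.114]
force: [-1.2, -1.1, 0.4]
width: 0.0005
```

```bash
python3 -c "
from go import *
ba()
d=grab('n')
a=cv2.resize(d['scene']['image'][250:340,255:345],None,fx=6,fy=6,interpolation=cv2.INTER_CUBIC)
cv2.imwrite('pics/n_c.png',a)"
```

```text
b 0.5922 a 0.0111 z 0.0478 F b -1.4 a -0.7 z 0.4 t 14.1 yz [[-0.27, 0.9, 0.36], [0.96, 0.25, 0.1], [0.0, 0.37, -0.93]]
```

View pics/n_c.png

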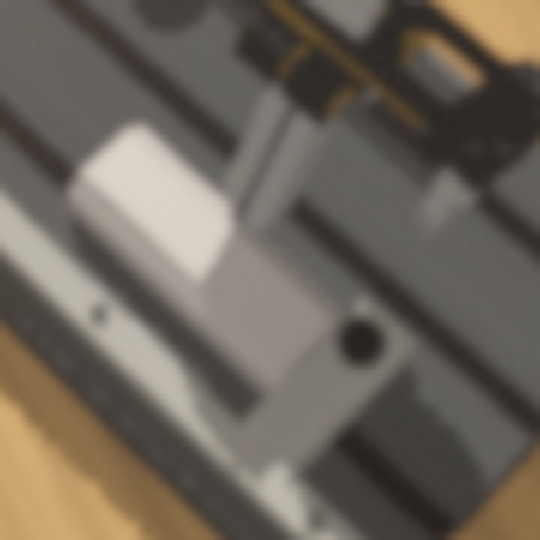

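The tips at (245,215) have met the bar's near side and it is starting to slide: 1.4 N along the fence's x. I'll keep sliding it in steadily, with a small bias towards the stop.

Emit:
move_arm --series '[[-1,[0.03,0.37,0.15],[0,0,0]],[-1,[0.03,0.37,0.15],[0,0,0]],[-1,[0.03,0.37,0.15],[0,0,0]]]'

```text
time: 14.5
tcp_pos: [0.5799, 0.1727, 0.048]
tcp_rot: [0.595, 0.781, 0.151, 0.114]
force: [-1.9, -1.8, 0.2]
width: 0.0005
```

```bash
python3 -c "
from go import *
ba()
d=grab('o')
a=cv2.resize(d['scene']['image'][250:340,255:345],None,fx=6,fy=6,interpolation=cv2.INTER_CUBIC)
cv2.imwrite('pics/o_c.png',a)"
```

```text
b 0.6050 a 0.0119 z 0.0480 F b -2.4 a -1.2 z 0.2 t 14.5 yz [[-0.27, 0.9, 0.36], [0.96, 0.25, 0.1], [0.0, 0.37, -0.93]]
```

View pics/o_c.png

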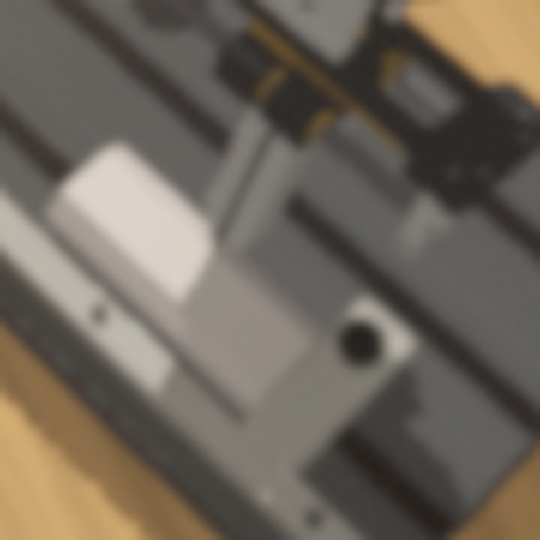

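The bar slides parallel with its end along the stop, and 4–6 mm are left to the fence. The force is nearly horizontal, so the tip is probably on the upright side below the bevel. I'll finish the slide, then lift the tip onto the bevel.

Emit:
move_arm --series '[[-1,[0.03,0.28,0.11],[0,0,0]],[-1,[0.03,0.19,0.08],[0,0,0]]]'

```text
time: 14.8
tcp_pos: [0.585, 0.1747, 0.048]
tcp_rot: [0.595, 0.781, 0.151, 0.114]
force: [-1.6, -2.1, 1.3]
width: 0.0006
```

```bash
python3 -c "
from go import *
ba()"
```

```text
b 0.6104 a 0.0125 z 0.0480 F b -2.1 a -1.6 z 1.3 t 14.8 yz [[-0.27, 0.9, 0.36], [0.96, 0.25, 0.1], [0.0, 0.37, -0.93]]
```

Emit:
move_arm --series '[[-1,[0.03,0.19,0.08],[0,0,0]]]'

```text
time: 14.9
tcp_pos: [0.587, 0.1755, 0.0479]
tcp_rot: [0.595, 0.781, 0.151, 0.114]
force: [-2.6, -3.3, 1.9]
width: 0.0008
```

Emit:
move_arm --series '[[-1,[0.03,0.19,0.08],[0,0,0]]]'

```text
time: 15.0
tcp_pos: [0.5881, 0.1759, 0.0475]
tcp_rot: [0.596, 0.781, 0.15, 0.113]
force: [-22.3, -13.2, 17.1]
width: 0.0004
```

```bash
python3 -c "
from go import *
ba()"
```

```text
b 0.6137 a 0.0128 z 0.0475 F b -25.0 a -6.8 z 17.1 t 15.0 yz [[-0.27, 0.9, 0.36], [0.96, 0.25, 0.1], [0.0, 0.37, -0.93]]
```

The bar has reached the fence. The push is now 25 N into the fence, 17 N down and 7 N towards the stop. Checking how it sits.

```bash
python3 -c "
from go import *
d=grab('p')
ba()
a=cv2.resize(d['scene']['image'][250:340,245:345],None,fx=6,fy=6,interpolation=cv2.INTER_CUBIC)
cv2.imwrite('pics/p_c.png',a)
a=cv2.resize(d['top']['image'][170:270,180:300],None,fx=6,fy=6,interpolation=cv2.INTER_CUBIC)
cv2.imwrite('pics/p_t.png',a)"
```

```text
b 0.6136 a 0.0127 z 0.0475 F b -16.2 a -4.6 z 10.1 t 15.1 yz [[-0.26, 0.9, 0.36], [0.96, 0.25, 0.1], [0.0, 0.37, -0.93]]
```

View pics/p_c.png

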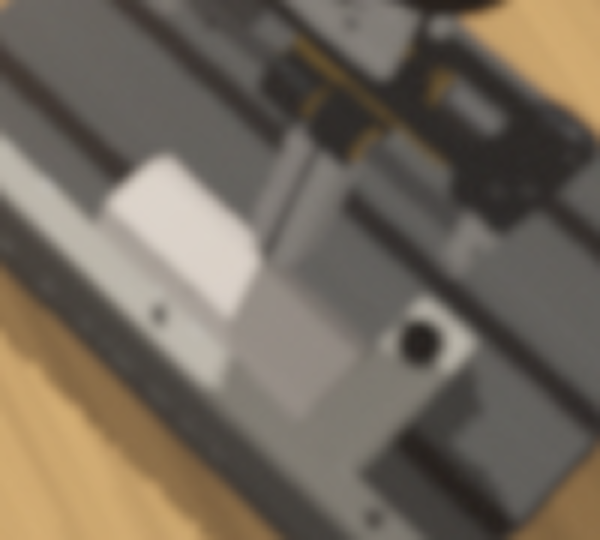

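View pics/p_t.png

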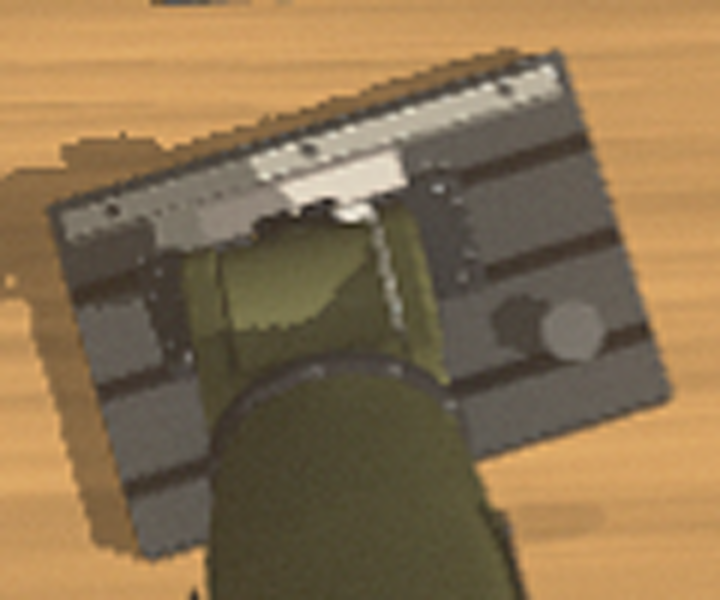

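The bar's long side lies along the fence with no dark gap, its end is at the stop, and it is bevels up with the tip on the near bevel. The settled force is 16 N in and 10 N down. I'll make the last push a bit more diagonal.

Emit:
move_arm --series '[[-1,[0.05,0.05,0.19],[0,0,0]]]'

```text
time: 15.2
tcp_pos: [0.5883, 0.1759, 0.0469]
tcp_rot: [0.596, 0.781, 0.149, 0.113]
force: [-34.5, -18.5, 45.4]
width: 0.0004
```

```bash
python3 -c "
from go import *
ba()
d=grab('q')
ba()
d=grab('q2')
ba()"
```

```text
b 0.6139 a 0.0128 z 0.0469 F b -38.2 a -8.7 z 45.4 t 15.2 yz [[-0.26, 0.9, 0.35], [0.96, 0.25, 0.1], [0.0, 0.37, -0.93]]
b 0.6139 a 0.0127 z 0.0470 F b -28.5 a -6.9 z 28.6 t 15.3 yz [[-0.26, 0.9, 0.35], [0.96, 0.25, 0.1], [0.0, 0.37, -0.93]]
b 0.6139 a 0.0128 z 0.0471 F b -29.1 a -6.3 z 28.5 t 15.4 yz [[-0.26, 0.9, 0.35], [0.96, 0.25, 0.1], [0.0, 0.37, -0.93]]
```

That settled at 29 N in and 28.5 N down, a true 45°, but 41 N in total is more than needed. Easing it to about half while staying in contact.

Emit:
move_arm --series '[[-1,[0.03,0.03,0.1],[0,0,0]],[-1,[0.03,0.03,0.1],[0,0,0]]]'

```text
time: 15.6
tcp_pos: [0.5881, 0.1757, 0.0473]
tcp_rot: [0.596, 0.781, 0.148, 0.112]
force: [-18.6, -9.4, 19.7]
width: 0.0002
```

```bash
python3 -c "
from go import *
ba()
for i in range(3):
    d=grab('r%d'%i); ba()
a=cv2.resize(d['scene']['image'][250:340,245:345],None,fx=8,fy=6.6,interpolation=cv2.INTER_CUBIC)
cv2.imwrite('pics/r_c.png',cv2.convertScaleAbs(a,alpha=1.5))
a=cv2.resize(d['top']['image'][170:270,180:300],None,fx=6,fy=6,interpolation=cv2.INTER_CUBIC)
cv2.imwrite('pics/r_t.png',a)"
```

```text
b 0.6137 a 0.0127 z 0.0473 F b -20.4 a -4.1 z 19.7 t 15.6 yz [[-0.26, 0.9, 0.35], [0.96, 0.25, 0.1], [0.0, 0.36, -0.93]]
b 0.6137 a 0.0127 z 0.0473 F b -21.9 a -4.4 z 21.0 t 15.7 yz [[-0.26, 0.9, 0.35], [0.96, 0.25, 0.1], [0.0, 0.36, -0.93]]
b 0.6137 a 0.0127 z 0.0472 F b -21.7 a -3.7 z 21.4 t 15.8 yz [[-0.26, 0.9, 0.35], [0.96, 0.25, 0.1], [0.0, 0.36, -0.93]]
b 0.6137 a 0.0127 z 0.0472 F b -22.2 a -4.4 z 21.8 t 15.9 yz [[-0.26, 0.9, 0.35], [0.96, 0.25, 0.1], [0.0, 0.36, -0.93]]
```

View pics/r_c.png

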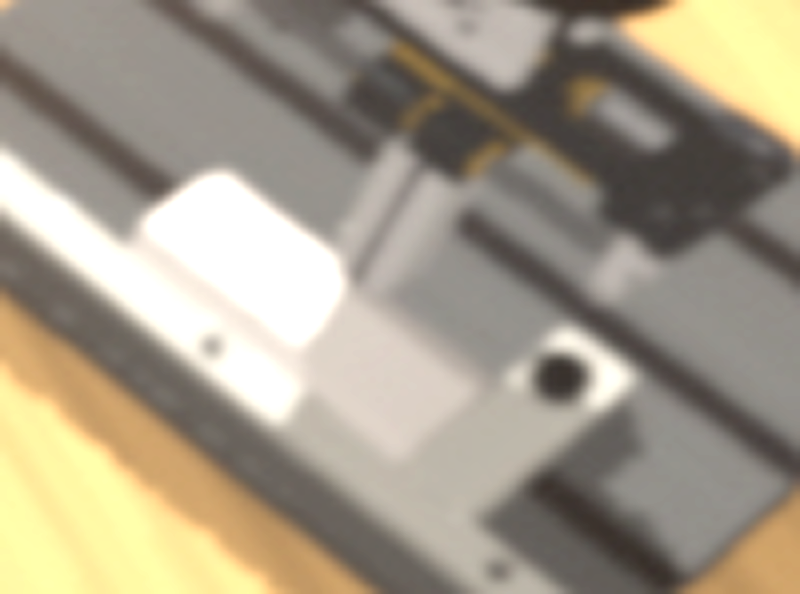

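View pics/r2_scene.png

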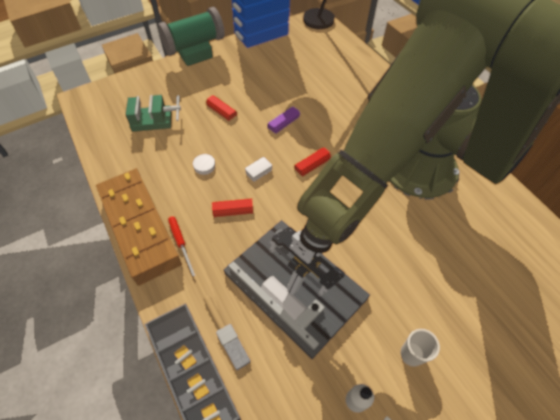

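The bar is against the fence and the stop with the force steady at 22 N in, 21 N down and 4 N towards the stop. Nothing else has moved. As a numeric check of stop contact, I'll compare the free end's position along the fence with the picture taken right after the force-verified stop touch.

```bash
python3 - <<'E'
from m import *
th=np.radians(15.45); ex=np.array([np.cos(th),np.sin(th)]); ey=np.array([-np.sin(th),np.cos(th)])
for t in ("k","l","n","p","r2"):
    d=load(t)["scene"]; im=up(d["image"]); hsv=cv2.cvtColor(im,cv2.COLOR_BGR2HSV)
    m=cv2.inRange(hsv,(0,0,190),(180,40,255))
    for uv,P in toworld_blob(d,m,0.056):
        a=P[:,:2]@ey; b=P[:,:2]@ex
        if 0.55<b.mean()<0.66 and -.1<a.mean()<.1:
            bb=np.linspace(b.min()+.008,b.max()-.008,4); e=[a[abs(b-x)<.003].min() for x in bb]
            print(t,"free-end a",np.round(e,4),"b",np.round([b.min(),b.max()],4))
E
python3 -c "
from go import *
ba()"
```

```text
k free-end a [-0.0464 -0.0465 -0.0465 -0.0466] b [0.5969 0.6278]
l free-end a [-0.0468 -0.0467 -0.0469 -0.0471] b [0.5964 0.6286]
n free-end a [-0.0466 -0.0467 -0.0467 -0.0469] b [0.6014 0.6336]
p free-end a [-0.0466 -0.0469 -0.0467 -0.047 ] b [0.6216 0.6541]
r2 free-end a [-0.0466 -0.0469 -0.0467 -0.047 ] b [0.6216 0.6542]
b 0.6137 a 0.0127 z 0.0472 F b -22.2 a -4.4 z 21.8 t 15.9 yz [[-0.26, 0.9, 0.35], [0.96, 0.25, 0.1], [0.0, 0.36, -0.93]]
```

```bash
python3 -c "
from go import *
print(workorder.close_job()); ba()"
```

```text
the job is handed in; nothing more can be done
None
the job is handed in; nothing more can be done
```

The bevelled bar is on the engraving bed, pushed flat against the fence and up to the stop, and I handed the job in at about 15.9 s with the push still on.

**What I did:** I picked the bar from the stock, laid it on the bed just off the fence, and slid it until the stop pushed back with 12–17 N. Then I let go and lifted clear. With the fingers shut and tilted about 22°, I slid it 23 mm into the fence on its near bevel and held it with a diagonal push.

**Last checks:**
- **Push:** it held steady at about 22 N into the fence, 22 N down and 4 N towards the stop.
- **Fence:** the pictures show no gap along the fence, and the bevels face up.
- **Stop:** the bar's free end stayed within about 0.5 mm of where it was just after the stop contact. Its end works out about 1 mm past the measured stop face, which is within the camera error. I could not see the contact itself.
- **Other pieces:** the last full picture shows everything else where it was, apart from the loose knob, which the arm hides there. It was in place in a top view at fence contact, just before the final push, and nothing came near it after that.

**What did not go as planned:**
- **Tilt:** I first tried 45°, but joint 5 would have passed its limit, so I used 22°.
- **Overshoot:** one push peaked at about 60 N for a moment and settled at 41 N, so I eased it off.
- **Fence position:** the two cameras disagreed by about 4 mm, so I relied on the contact forces instead.

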